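# Clamp the peeler in the sharpening rest

### The job

Clamp the blue-handled peeler in the white sharpening rest, ready for honing: from the rest's open front, slide its handle end in under the sprung arm with the red lip, pushing the arm up with it, until the handle end is well past the pad and the blade points straight out of the front. Then let go, so that the arm alone holds the peeler flat on the rest; leave the black bottle opener where it lies.

Things in the scene. Friction and masses are not known exactly. Their poses are not given: they have to be found in the camera images.
- peeler_mid (a point): Peeler, blue handle, narrow metal blade, 170 mm long, lying flat (x axis some 4 degrees off level), 80 g. Point: middle of its length, 8.5 mm above its underside, near its balance: grip across the handle here. x axis to the blade tip (x = +85 mm), z up. Handle 24 mm wide (y), 17 mm high, from its blunt end at x = -85 to x = +20 mm; blade beyond 14 mm wide, 6 mm high.
- rest: Fixed sharpening rest: flat white base with a black middle strip, 200 x 84 x 10 mm (x, y, z), steel bracket at the rear. Origin: centre of its underside; x from the open front (edge at -100 mm) to the bracket (its front at +62 mm). The peeler goes on its top (z = 10 mm) along y = 0, blade to -x, its middle at about x = -48 mm. Side lips 4 mm high at y = +-37 mm, only behind x = 5 mm.
- rest_arm (a joint): Sprung arm of the rest, rad: 0 down at its stop, grows as pushed up (to 1.2). Hinge along y at x 75, z 24 mm of the rest; 30 mm wide. Down, its pad is at x 13 to 23 mm, 4 mm above the base; from it the smooth red lip slopes up to its tip at x -18, z 36 mm, so a handle pushed in level along the base lifts it. Presses with about 2 to 3 N, springs back; about 0.15 on the handle.
- opener_mid (a point): Bottle opener, black handle and metal ring, 174 x 41 x 20 mm, lying flat on the worktop: not wanted. Point at its centre, 10 mm above its underside; x axis along it.
Things that resemble listed ones, but are neither listed nor needed, are in the scene too. What is shaped like the part that bears peeler_mid but green or pink is not meant.

How it is judged:
By the outcome, as a careful person would: the job done as asked, in the order asked, and still so for the second after the job is handed in, with the robot touching nothing.
It also fails if it takes over 42 s, if anything falls off the work surface, if the arm or the gripper's body presses on something with over 40 N, if the wrist force passes 120 N, or if a joint passes its speed limit or range.

### The arm

A 6-joint arm with a two-finger parallel gripper is mounted at the origin on a cart in front of the work surface, level with it; the furniture and walls round the work are solid. World frame = base frame: x ahead of the robot, y to its left, z up, the work surface at z = 0. Lengths are in m, angles in rad, forces in N, time in s.
With the tool pointing down it reaches from about 0.35 to 0.875 m from the base axis. Payload 15.5 kg.
Tool frame: the origin (TCP) lies at the very end of the fingers, on their centre line; the grasp point (between the pads) lies behind it (env.grasp_offset is the z of the grasp point in the tool frame, in m); z points along the fingers, y is the line along which they close (so a half turn about z gives the same grasp; the last joint's range is limited). The gripper opens to 85 mm and grips with 20 to 120 N. Pads are 22 mm wide; open, the fingers measure 114 mm over their backs; the gripper's body (76 mm by 85 mm) begins 54 mm behind the grasp point. The pads swing forward as they close: fully open they stand 13 mm farther back than shut.
Start: joints at [-1.353, 0.494, 1.345, -0, 1.302, -0.096], TCP at [0.192, -0.595, 0.231] pointing down, gripper open.
Joint ranges: [-2.91, 2.91], [-0.82, 2.16], [0.22, 2.67], [-1.22, 4.37], [0.12, 2.79], [-3.08, 3.08]. Speed limits (rad/s): [1.89, 1.89, 2.57, 3.01, 3.01, 3.01].

### API

Orientations are given as a unit quaternion [w, x, y, z].
In Python, from workcell import env gives the robot as it stands. The module is installed in compiled form; this text tells all that it offers.
- The arm moves only by the tool jog_arm, never from a script. Its argument "increments" is a list that holds one entry, the list of rows, each a list of 7 numbers: the shift along the tool's x, y, z in mm, then the turn, a rotation vector about the tool's x, y, z in degrees, then the closure, from -1 (fully open) to 1 (shut). A call has 1 to 5 rows; each row shifts and turns the commanded pose from where the row before left it, along the tool's axes as they then stand; what a row does not reach is not made up. A row lasts 1/8 s, in which the tool goes at most 62.5 mm and 10.7 degrees, less where a joint would pass 70% of its speed; a pose out of reach is approached as far as the arm can. A call is refused whole if a number of a shift passes 62.5 or a number of a turn 10.7, either way. A call with a gripper value outside its range is refused whole. The fingers move at their own pace and stop on an object; "squeeze" is the grip in N (left out, the last holds). Time passes only in rows, so rows that do not move let the fingers close. It gives the time, the measured TCP pose, the force, the opening and the grip force at its end, in the units of the state.
- env.observe(): the state, without advancing time (a new reading comes with each control period).
- env.read_camera(name): name is "scene" or "top" or "wrist"; returns (picture, depth): 400x640x3 uint8, red, green, blue; 400x640 float32, m along the optical axis (not along the pixel's ray), 0 where there is no reading.
- env.get_calibration(name): a dict with "fx", "fy", "cx", "cy" (pixels), "k1" (the pictures are not rectified: a ray, as slopes to the right and down, at radius r is drawn at 1 + k1 r^2 times it, then the intrinsics apply), "R" (3x3) and "t" (3): a world point X has camera coordinates R X + t. Camera axes: x right, y down, z forward; pixel columns grow to the right and rows downward; lengths in m; the calibration is good to about 2 mm. A picture is of the moment at which its call begins: read the wrist's pose just before it. get_calibration takes no time and is no camera call; for the wrist camera it gives the pose at the moment of the call.
- env.close_job(): hands the job in; it is judged then, once.
The state is a dict: "time_s": time; "joints": joint angles; "dq": joint speeds; "joint_efforts": joint torques, N m; "position": TCP position; "tool_rot": TCP orientation; "contact_force": force on the tool from outside, world axes, zero at the start; "torque": the same for the moment, N m; "width": finger opening in m; "finger_force": force on a finger pad.
Only numpy, scipy, OpenCV 4.12 (cv2) and the standard library are available. Lean on these libraries where they do the work, as an engineer would, in place of code of your own. Each camera call takes 0.05 s, during which the arm holds its last target. There are 200 camera calls.

## Working session

There is one attempt and no reset: what is moved stays moved. The work goes in short steps, Python scripts to look and compute and a tool call to move; the robot and the scene stay as the last step left them, time stands still between calls to the robot, and variables do not carry over. Pictures are saved under pics/ and viewed, at most 10 in all, crops included, and the job is handed in when it is done.

Besides the shell and the picture viewer there is one more tool, called by a JSON object that holds its "fn" and its "kwargs", one argument or row to a line. jog_arm: Moves the arm, as the interface text tells. Its arguments: {"type":"object","properties":{"increments":{"type":"array"},"squeeze":{"type":"number"}},"required":["increments"]}

```bash
mkdir -p pics
cat > h.py <<'E'
import numpy as np, cv2
from workcell import env
from scipy.spatial.transform import Rotation as Ro
def snap(n,f):
    c=env.get_calibration(n); im,d=env.read_camera(n)
    np.savez('%s.npz'%f,im=im,d=d,**{k:np.array(v) for k,v in c.items()})
    cv2.imwrite('pics/%s.png'%f,im[:,:,::-1]); return load(f)
def load(f): return np.load('%s.npz'%f)
def world(z,uv,dep=None):
    K=np.array([[z['fx'],0,z['cx']],[0,z['fy'],z['cy']],[0,0,1.]],float)
    uv=np.array(uv,float).reshape(-1,2)
    p=cv2.undistortPoints(uv.reshape(-1,1,2),K,np.array([float(z['k1']),0,0,0])).reshape(-1,2)
    d=np.array([z['d'][int(round(v)),int(round(u))] for u,v in uv]) if dep is None else dep
    P=np.c_[p*d[:,None],d]
    return (P-z['t'])@z['R']
def rayz(z,uv,h):
    a=world(z,uv,np.ones(len(uv)));o=-z['R'].T@z['t']
    return o+(a-o)*((h-o[2])/(a-o)[:,2])[:,None]
def crop(z,x0,y0,x1,y1,s,f):
    cv2.imwrite('pics/%s.png'%f,cv2.resize(z['im'][y0:y1,x0:x1,::-1],None,fx=s,fy=s,interpolation=cv2.INTER_CUBIC))
E
python3 - <<'E'
from h import *
s=env.observe();print(s,env.grasp_offset)
snap('top','top0');snap('scene','scene0')
E
```

```text
{'time_s': 0.0, 'joints': array([-1.35349780e+00,  4.94199630e-01,  1.34612408e+00,  1.87644218e-05,
        1.30248674e+00, -9.54761863e-02]), 'dq': array([-0.0004624 , -0.00206933,  0.00031438,  0.00086266,  0.00110382,
        0.00073413]), 'joint_efforts': array([-9.60873178e-03, -8.82171535e+01, -3.83876574e+01, -3.69177733e-04,
        1.00031510e-02,  3.03668821e-05]), 'position': array([ 0.19225934, -0.59432498,  0.23069241]), 'tool_rot': array([-6.08321714e-04,  9.87796605e-01,  1.55748183e-01, -2.80376721e-05]), 'contact_force': array([ 0.17979212,  0.05513378, -0.23560427]), 'torque': array([-0.01084255, -0.01357042,  0.00315892]), 'finger_force': 0.0, 'width': 0.08507597868876815} -0.0187
```

View pics/top0.png

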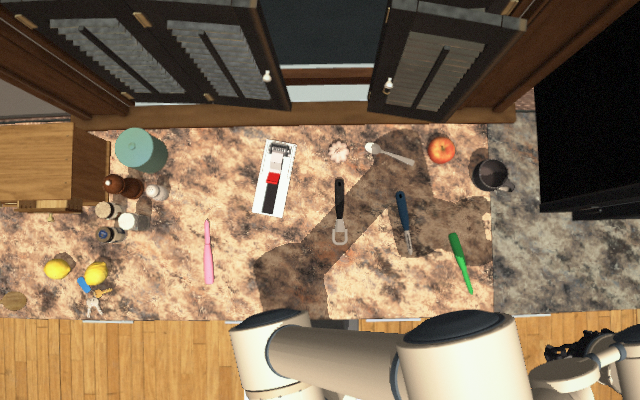

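View pics/scene0.png

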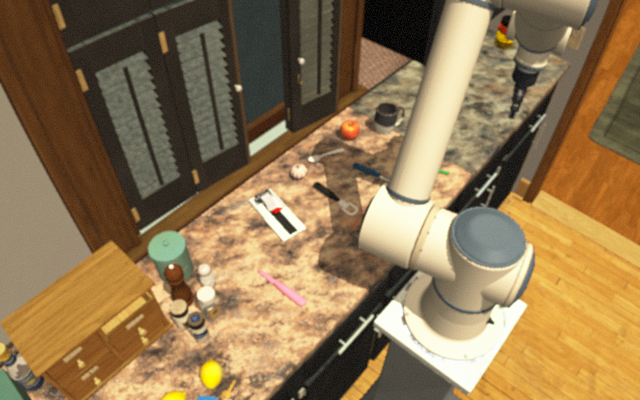

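Candidates in the top view: the blue-handled tool at (404,222), the pink one at (208,252), the green one at (460,262), the black opener at (340,210) and a blue bit at (84,284). I choose (404,222). The rest is at (273,178), with its front at the bottom near (267,214) and its bracket at (280,147).

Run:
```python
from h import *
z=load('top0')
a=cv2.resize(z['im'][130:230,235:315,::-1],None,fx=5,fy=5,interpolation=2)
b=cv2.resize(z['im'][175:275,365:445,::-1],None,fx=5,fy=5,interpolation=2)
cv2.imwrite('pics/c1.png',np.hstack([a,b]))
print(world(z,[[267,214],[280,147],[404,205],[409,250],[330,270]]).round(3), z['R'].round(3),-z['R'].T@z['t'],z['fx'])
```

```text
[[ 0.499  0.091  0.006]
 [ 0.673  0.053  0.029]
 [ 0.516 -0.27   0.012]
 [ 0.398 -0.28   0.01 ]
 [ 0.349 -0.073  0.001]] [[-0.016 -1.     0.004]
 [-0.997  0.016 -0.081]
 [ 0.081 -0.005 -0.997]] [ 0.41605384 -0.0885164   1.3594577 ] 515.3936821748911
```

View pics/c1.png

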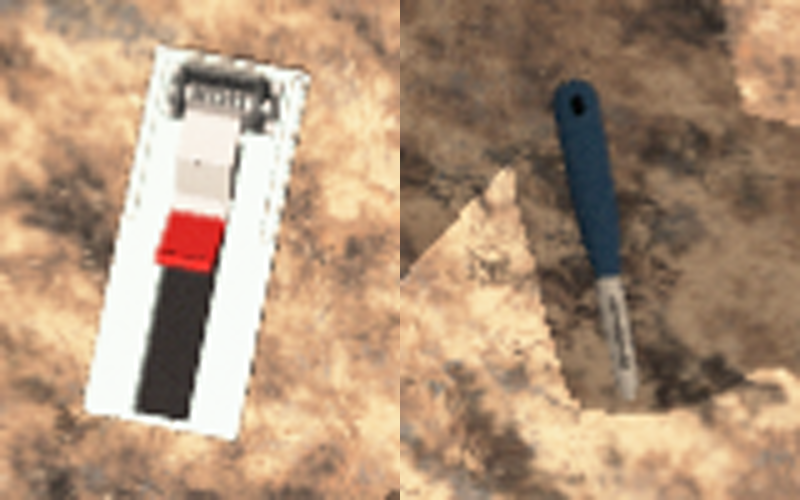

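The left crop shows the rest, with corners at (160,45), (308,72), (86,412) and (237,439), and the red lip pointing to the open front at the bottom. The right crop confirms the blue-handled peeler: blunt end at (573,80), blade tip at (627,400).

```bash
cat >> h.py <<'E'
def rest(z,px):
    c=rayz(z,px,0.010); TL,TR,BL,BR=c[:,:2]
    print('L',np.linalg.norm((TL+TR-BL-BR)/2),'W',np.linalg.norm((TL+BL-TR-BR)/2))
    x=(TL+TR-BL-BR); ang=np.degrees(np.arctan2(x[1],x[0])); print('rest c',(c.mean(0)).round(4),'yaw',ang)
E
python3 - <<'E'
from h import *
z=load('top0')
rest(z,np.array([[160,45],[308,72],[86,412],[237,439]])/5+[235-.4,130-.4])
p=rayz(z,np.array([[173,80],[227,400]])/5+[365-.4,175-.4],0.012)
d=p[1]-p[0];print(p,p.mean(0),np.linalg.norm(d),np.degrees(np.arctan2(d[1],d[0])))
c=env.get_calibration('wrist');Rt=Ro.from_quat(np.roll(env.observe()['tool_rot'],-1)).as_matrix()
print(Rt.round(3)); cp=-c['R'].T@c['t']; print('cam in tool',Rt.T@(cp-env.observe()['position']),(c['R']@Rt).round(3))
# depth along peeler
t=np.linspace(0.05,.95,10); P=p[0]+(d)*t[:,None]
K=np.array([[z['fx'],0,z['cx']],[0,z['fy'],z['cy']],[0,0,1.]]);
uv=cv2.projectPoints(P,cv2.Rodrigues(z['R'])[0],z['t'],K,np.array([float(z['k1']),0,0,0]))[0].reshape(-1,2)
print(world(z,uv)[:,2].round(4))
E
```

```text
L 0.1988635246878259 W 0.08078932935855439
rest c [0.5941 0.0711 0.01  ] yaw -11.438430052744499
[[ 0.5544096  -0.25820089  0.012     ]
 [ 0.38597409 -0.28234457  0.012     ]] [ 0.47019184 -0.27027273  0.012     ] 0.17015709602655357 -171.84274289412846
[[ 0.951  0.308 -0.   ]
 [ 0.308 -0.951  0.001]
 [ 0.    -0.001 -1.   ]]
cam in tool [ 0.07673085 -0.00026665 -0.14358272] [[ 0.     1.     0.   ]
 [-0.953  0.    -0.304]
 [-0.304 -0.     0.953]]
[0.0121 0.0132 0.009  0.0203 0.0153 0.0159 0.0088 0.007  0.0073 0.0093]
```

{"fn": "jog_arm", "kwargs": {
  "increments": [
    [[40,-25,6,0,0,0,-1],[40,-25,6,0,0,0,-1],[40,-25,6,0,0,0,-1],[40,-25,6,0,0,0,-1],[40,-25,6,0,0,0,-1]]
  ]
}}

```text
time_s: 0.72
position: [0.3449, -0.4128, 0.2009]
tool_rot: [-0.0, 0.988, 0.156, -0.0]
contact_force: [0.8, -1.0, -0.2]
width: 0.0855
finger_force: 0.0
```

{"fn": "jog_arm", "kwargs": {
  "increments": [
    [[40,-25,6,0,0,0,-1],[40,-25,6,0,0,0,-1],[42,-24,10,0,0,0,-1],[42,-23,14,0,0,0,-1],[0,0,0,0,0,9.8,-1]]
  ]
}}

```text
time_s: 1.35
position: [0.4715, -0.2687, 0.1641]
tool_rot: [-0.001, 0.997, 0.071, -0.001]
contact_force: [-0.0, -1.0, 0.2]
width: 0.0858
finger_force: 0.0
```

{"fn": "jog_arm", "kwargs": {
  "increments": [
    [[0,0,0,0,0,0,-1],[0,0,0,0,0,0,-1]]
  ]
}}

```text
time_s: 1.6
position: [0.4701, -0.2718, 0.1653]
tool_rot: [0.0, 0.997, 0.072, 0.0]
contact_force: [0.7, -0.6, 0.2]
width: 0.0857
finger_force: 0.0
```

Run:
```python
from h import *
s=env.observe();print(s['position'],Ro.from_quat(np.roll(s['tool_rot'],-1)).as_matrix().round(3))
z=snap('wrist','w1')
```

```text
[ 0.47010016 -0.27181101  0.16532569] [[ 0.99   0.144  0.   ]
 [ 0.144 -0.99  -0.   ]
 [ 0.     0.    -1.   ]]
```

View pics/w1.png

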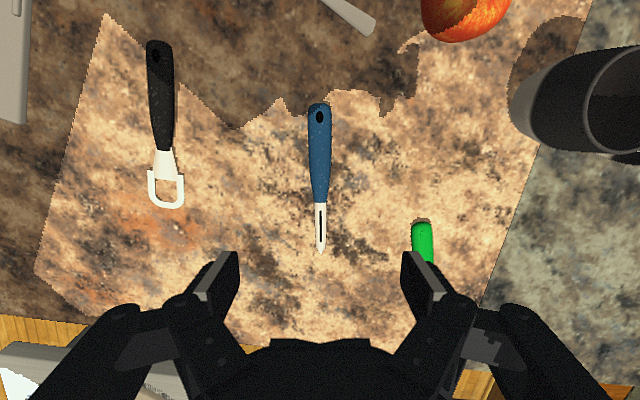

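The wrist view shows the blue peeler upright in the image: blunt end at (319,103), blade tip at (321,254). It is well aligned with the tool, with the opener at (162,120) on the left.

Run:
```python
from h import *
z=load('w1')
for h in (.008,.012):
  p=rayz(z,[[319,103],[321,254]],h); d=p[1]-p[0];print(p.round(4),p.mean(0).round(4),np.linalg.norm(d),np.degrees(np.arctan2(d[1],d[0])))
for v in range(110,254,8):
  us=[314,317,320,323,326] if v<195 else [317,320,323]
  q=world(z,[[u,v] for u in us]); 
  n=world(z,[[u,v] for u in (292,296,300,340,344,348)])
  print(v,q[2,0].round(3),np.median(q[:,2]).round(4),'table',np.median(n[:,2]).round(4))
```

```text
[[ 0.5541 -0.2588  0.008 ]
 [ 0.3839 -0.286   0.008 ]] [ 0.469  -0.2724  0.008 ] 0.17241202805904754 -170.90058345476436
[[ 0.554  -0.2588  0.012 ]
 [ 0.386  -0.2857  0.012 ]] [ 0.47   -0.2722  0.012 ] 0.17012006116415465 -170.90058345476436
110 0.548 0.0132 table 0.0009
118 0.54 0.0132 table 0.0011
126 0.532 0.0141 table 0.0012
134 0.524 0.0144 table 0.001
142 0.516 0.0151 table 0.0016
150 0.508 0.0158 table 0.0005
158 0.5 0.0157 table 0.0017
166 0.492 0.0153 table 0.001
174 0.483 0.0165 table 0.0012
182 0.474 0.0169 table 0.0009
190 0.465 0.0158 table 0.0012
198 0.457 0.0158 table 0.0012
206 0.445 0.009 table 0.001
214 0.436 0.0094 table 0.0015
222 0.426 0.0104 table 0.0018
230 0.416 0.0098 table 0.0009
238 0.406 0.0107 table 0.0017
246 0.396 0.011 table 0.0009
```

{"fn": "jog_arm", "kwargs": {
  "increments": [
    [[0,0,45,0,0,-0.5,-1],[0,0,45,0,0,0,-1],[0,0,45,0,0,0,-1],[0,0,20,0,0,0,-1],[0,0,6,0,0,0,-1]]
  ]
}}

```text
time_s: 2.28
position: [0.4696, -0.2716, 0.0033]
tool_rot: [-0.001, 0.997, 0.076, -0.001]
contact_force: [0.4, -0.0, 0.5]
width: 0.0854
finger_force: 0.0
```

{"fn": "jog_arm", "kwargs": {
  "increments": [
    [[0,0,0,0,0,0,0],[0,0,0,0,0,0,0.5],[0,0,0,0,0,0,1],[0,0,0,0,0,0,1],[0,0,0,0,0,0,1]]
  ],
  "squeeze": 60
}}

```text
time_s: 2.9
position: [0.4705, -0.2716, 0.0048]
tool_rot: [0.0, 0.997, 0.075, 0.0]
contact_force: [-2.1, -0.2, 6.8]
width: 0.0171
finger_force: 58.2
```

{"fn": "jog_arm", "kwargs": {
  "increments": [
    [[0,0,0,0,0,0,1],[0,0,0,0,0,0,1],[0,0,0,0,0,0,1],[0,0,0,0,0,0,1]]
  ]
}}

```text
time_s: 3.4
position: [0.4705, -0.2716, 0.0048]
tool_rot: [0.0, 0.997, 0.075, 0.0]
contact_force: [-1.7, 0.3, 6.9]
width: 0.0172
finger_force: 58.2
```

{"fn": "jog_arm", "kwargs": {
  "increments": [
    [[0,0,-5,0,0,0,1],[0,0,-15,0,0,0,1],[0,0,-30,0,0,0,1],[0,0,-30,0,0,0,1],[0,0,0,0,0,0,1]]
  ]
}}

```text
time_s: 4.03
position: [0.4715, -0.2722, 0.087]
tool_rot: [0.001, 0.997, 0.075, 0.002]
contact_force: [-0.2, 0.5, -0.6]
width: 0.0171
finger_force: 58.3
```

Run:
```python
from h import *
s=env.observe();print(s['position'],s['contact_force'],s['torque'])
z=snap('wrist','w2')
```

```text
[ 0.47145477 -0.27220551  0.08704135] [-0.23506624  0.51804596 -0.63882054] [-0.00795581  0.01425342  0.06312133]
```

View pics/w2.png

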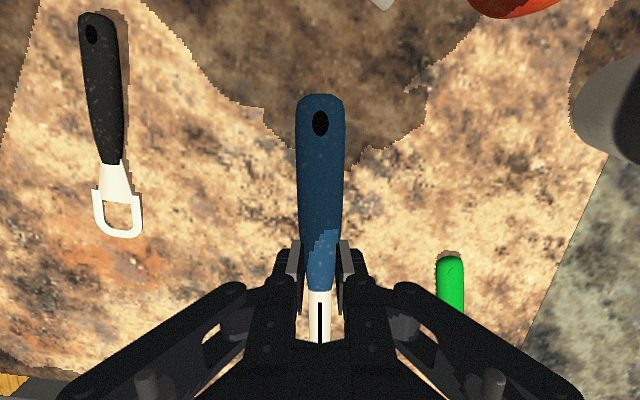

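The peeler is held and straight between the pads, with its blunt end at (320,95). I'll check its pitch in the tool frame.

Run:
```python
from h import *
z=load('w2')
Rt=Ro.from_quat(np.roll([0.001,.997,.075,.002],-1)).as_matrix(); t=np.array([.4715,-.2722,.087])
for v in [97,105,115,140,160,180,200,220,240,260,280,300]:
  q=np.median(world(z,[[u,v] for u in (309,312,330,333)] if v<290 else [[u,v] for u in (314,327)]),0); print(v,((q-t)@Rt*1000).round(1))
for v in (120,200):
  row=z['im'][v].astype(int); m=np.where((row[:,2]>row[:,0]+20))[0]; m=m[(m>270)&(m<370)]; q=world(z,[[m.min()+2,v],[m.max()-2,v]]); print(v,m.min(),m.max(),((q-t)@Rt*1000).round(1))
```

```text
97 [83.2  0.5 -4.6]
105 [79.6  0.4 -6.1]
115 [75.1  0.4 -6.9]
140 [63.7  0.5 -7.8]
160 [54.2  0.5 -8.7]
180 [44.4  0.5 -9.2]
200 [ 34.3   0.5 -10.1]
220 [ 23.8   0.5 -11.3]
240 [ 13.    0.6 -11.6]
260 [  0.9   0.6 -10.6]
280 [-13.2   0.6  -9. ]
300 [-29.6   0.4  -4.7]
120 296 344 [[ 72.8 -10.6  -3.9]
 [ 72.8  10.6  -4. ]]
200 298 342 [[ 33.8 -10.1  -8.7]
 [ 33.5  10.3  -7.5]]
```

{"fn": "jog_arm", "kwargs": {
  "increments": [
    [[5,-40,0,0,0,0,1],[5,-40,0,0,0,0,1],[5,-40,0,0,0,0,1],[5,-40,0,0,0,0,1],[5,-40,0,0,0,0,1]]
  ]
}}

```text
time_s: 4.7
position: [0.4645, -0.0686, 0.0838]
tool_rot: [-0.0, 0.997, 0.075, -0.001]
contact_force: [0.3, 0.8, -1.1]
width: 0.0171
finger_force: 58.4
```

{"fn": "jog_arm", "kwargs": {
  "increments": [
    [[5,-40,0,0,0,0,1],[5,-40,0,0,0,0,1],[5,-40,0,0,0,0,1],[5,-40,0,0,0,0,1],[0,0,0,0,0,10,1]]
  ]
}}

```text
time_s: 5.32
position: [0.4601, 0.0935, 0.0838]
tool_rot: [-0.0, 1.0, -0.012, -0.001]
contact_force: [-0.8, -1.0, -1.6]
width: 0.0169
finger_force: 58.4
```

{"fn": "jog_arm", "kwargs": {
  "increments": [
    [[0,0,0,0,0,10,1],[0,0,0,0,0,0,1],[0,0,0,0,0,0,1]]
  ]
}}

```text
time_s: 5.7
position: [0.4607, 0.0911, 0.084]
tool_rot: [0.0, 0.995, -0.097, -0.0]
contact_force: [1.1, 0.8, -0.5]
width: 0.0174
finger_force: 58.4
```

Run:
```python
from h import *
s=env.observe();print(s['position'],s['tool_rot'],s['width'])
z=snap('wrist','w3')
```

```text
[0.46065031 0.09113103 0.08403999] [ 4.78582632e-05  9.95270626e-01 -9.71405586e-02 -2.99966874e-04] 0.01738144031008991
```

View pics/w3.png

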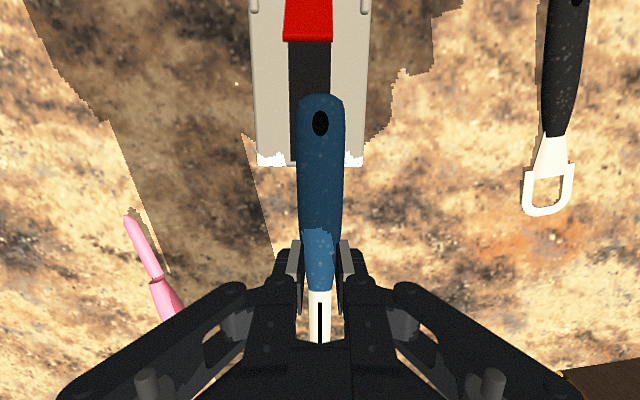

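The rest lies ahead, with front corners near (257,165) and (364,165). The red lip's tip edge is at row 41, columns 283–332, and the handle is over the black strip. I'll measure the offset and yaw from the edges.

Run:
```python
from h import *
z=load('w3')
q=np.array([4.78582632e-05,9.95270626e-01,-9.71405586e-02,-2.99966874e-04])
Rt=Ro.from_quat(np.roll(q,-1)).as_matrix(); t=np.array([0.46065031,0.09113103,0.08403999])
hsv=cv2.cvtColor(z['im'],cv2.COLOR_RGB2HSV)
m=((hsv[...,1]<40)&(hsv[...,2]>120)).astype(np.uint8); m=cv2.morphologyEx(m,cv2.MORPH_OPEN,np.ones((3,3)))
L=[];R=[]
for v in range(70,150,4):
  w=np.where(m[v,230:400])[0]+230; L.append([w.min()-.5,v]); R.append([w.max()+.5,v])
def tool(p,h): return (rayz(z,p,h)-t)@Rt*1000
l=tool(L,.010); r=tool(R,.010)
pl=np.polyfit(l[:,0],l[:,1],1); pr=np.polyfit(r[:,0],r[:,1],1)
print('left',pl,'right',pr, np.abs(l[:,1]-np.polyval(pl,l[:,0])).max())
print(tool([[257,165],[364,165]],.010))
print('lip',tool([[283,41],[332,41]],.036)); print('strip',tool([[290,70],[330,70]],.010))
```

```text
Traceback (most recent call last):
ValueError: zero-size array to reduction operation minimum which has no identity
```

Run:
```python
from h import *
z=load('w3')
q=np.array([4.78582632e-05,9.95270626e-01,-9.71405586e-02,-2.99966874e-04])
Rt=Ro.from_quat(np.roll(q,-1)).as_matrix(); t=np.array([0.46065031,0.09113103,0.08403999])
hsv=cv2.cvtColor(z['im'],cv2.COLOR_RGB2HSV); print(hsv[110,240:300:6].tolist())
def tool(p,h): return (rayz(z,p,h)-t)@Rt*1000
g=cv2.GaussianBlur(cv2.cvtColor(z['im'],cv2.COLOR_RGB2LAB)[...,2].astype(float),(3,9),0)
print(g[110,246:266].round().tolist(),g[110,355:375].round().tolist())
d=np.abs(np.diff(g,axis=1)); vs=np.arange(70,156,4)
L=[[244+d[v,244:268].argmax()+.5,v] for v in vs]; R=[[356+d[v,356:376].argmax()+.5,v] for v in vs]
l=tool(L,.010); r=tool(R,.010)
for a in(l,r):
  s,i=np.polyfit(a[:,0],a[:,1],1); e=np.abs(a[:,1]-s*a[:,0]-i); k=e<np.median(e)*2.5; s,i=np.polyfit(a[k,0],a[k,1],1); print('slope deg',np.degrees(s),'y at0',i,'y at 140',i+140*s,k.sum(),e.max())
print(tool([[257,165],[364,165]],.010))
print('lip',tool([[283,41],[332,41]],.036),'strip',tool([[290,70],[330,70]],.010))
```

```text
[[18, 92, 158], [18, 98, 167], [16, 102, 167], [21, 43, 203], [20, 42, 205], [19, 46, 207], [19, 41, 205], [21, 43, 206], [20, 43, 226], [38, 30, 34]]
[151.0, 151.0, 152.0, 151.0, 151.0, 152.0, 151.0, 147.0, 141.0, 139.0, 141.0, 142.0, 142.0, 142.0, 142.0, 142.0, 142.0, 142.0, 142.0, 142.0] [142.0, 142.0, 142.0, 142.0, 142.0, 142.0, 142.0, 142.0, 142.0, 141.0, 142.0, 144.0, 145.0, 146.0, 146.0, 145.0, 144.0, 143.0, 143.0, 143.0]
slope deg 0.05460585343326789 y at0 -49.309202560375965 y at 140 -49.17577528971789 20 3.784983990021729
slope deg 0.743867651190979 y at0 33.363173597546535 y at 140 35.18078515727684 22 0.3981160783981892
[[ 36.49284088 -49.1188882   74.01101142]
 [ 36.50768135  35.21945823  74.02395216]]
lip [[118.00834646 -22.25251486  47.96721704]
 [118.0062633    7.7586726   47.97182623]] strip [[105.07488576 -20.96946244  73.97502111]
 [105.0772368    7.62507188  73.97941018]]
```

{"fn": "jog_arm", "kwargs": {
  "increments": [
    [[0,-7.5,0,0,0,0,1],[0,0,30,0,0,0,1],[0,0,25,0,0,0,1],[0,0,10,0,0,0,1],[0,0,3,0,0,0,1]]
  ],
  "squeeze": 80
}}

```text
time_s: 6.38
position: [0.4623, 0.0987, 0.0161]
tool_rot: [0.0, 0.995, -0.099, -0.0]
contact_force: [0.4, -0.7, 0.2]
width: 0.016
finger_force: 77.9
```

{"fn": "jog_arm", "kwargs": {
  "increments": [
    [[0,0,0,0,0,0,1],[0,0,0,0,0,0,1]]
  ]
}}

```text
time_s: 6.62
position: [0.4628, 0.0987, 0.0169]
tool_rot: [-0.0, 0.995, -0.099, 0.001]
contact_force: [-0.2, -0.4, -0.4]
width: 0.0161
finger_force: 77.9
```

Run:
```python
from h import *
s=env.observe();print(s['position'],s['tool_rot'],s['contact_force'])
z=snap('wrist','w4')
```

```text
[0.4627661  0.09867498 0.01692611] [-1.08686707e-04  9.95080405e-01 -9.90690863e-02  5.40856284e-04] [-0.2301028  -0.41468222 -0.41852015]
```

View pics/w4.png

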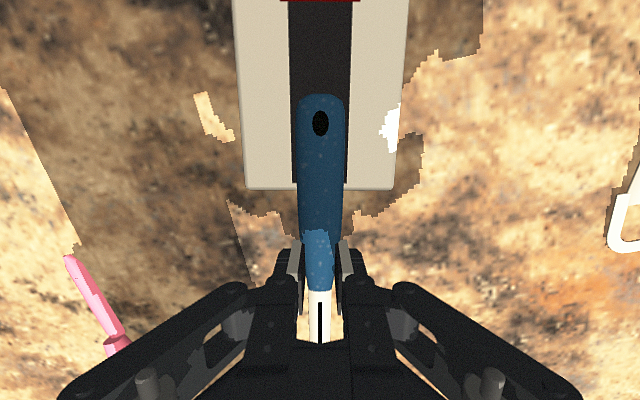

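Centred: the base's front corners are at columns 246 and 396 and the handle is at 320. Pushing in.

{"fn": "jog_arm", "kwargs": {
  "increments": [
    [[10,0,1,0,0,0,1],[10,0,0,0,0,0,1],[8,0,0,0,0,0,1],[6,0,0,0,0,0,1],[6,0,0,0,0,0,1]]
  ]
}}

```text
time_s: 7.3
position: [0.5017, 0.0906, 0.0152]
tool_rot: [0.0, 0.995, -0.099, -0.0]
contact_force: [-2.0, 0.8, 2.2]
width: 0.0163
finger_force: 78.5
```

{"fn": "jog_arm", "kwargs": {
  "increments": [
    [[5,0,0,0,0,0,1],[5,0,0,0,0,0,1],[5,0,0,0,0,0,1],[5,0,0,0,0,0,1]]
  ]
}}

```text
time_s: 7.8
position: [0.5202, 0.0868, 0.0152]
tool_rot: [0.0, 0.995, -0.099, -0.001]
contact_force: [-10.3, 1.8, 9.4]
width: 0.0161
finger_force: 80.0
```

{"fn": "jog_arm", "kwargs": {
  "increments": [
    [[3,0,-0.5,0,0,0,1],[3,0,0,0,0,0,1],[3,0,0,0,0,0,1]]
  ]
}}

```text
time_s: 8.18
position: [0.5295, 0.085, 0.0155]
tool_rot: [0.0, 0.995, -0.099, -0.001]
contact_force: [-3.0, 0.3, 0.6]
width: 0.0163
finger_force: 78.3
```

Run:
```python
from h import *
z=snap('wrist','w5');s=snap('scene','s5')
a=cv2.resize(z['im'][0:260,200:440,::-1],None,fx=2,fy=2);b=cv2.resize(s['im'][175:245,235:315,::-1],(320,280),interpolation=2)
b=np.vstack([b,np.zeros((240,320,3),np.uint8)]);cv2.imwrite('pics/c5.png',np.hstack([a,b]))
```

```text
(no output)
```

View pics/c5.png

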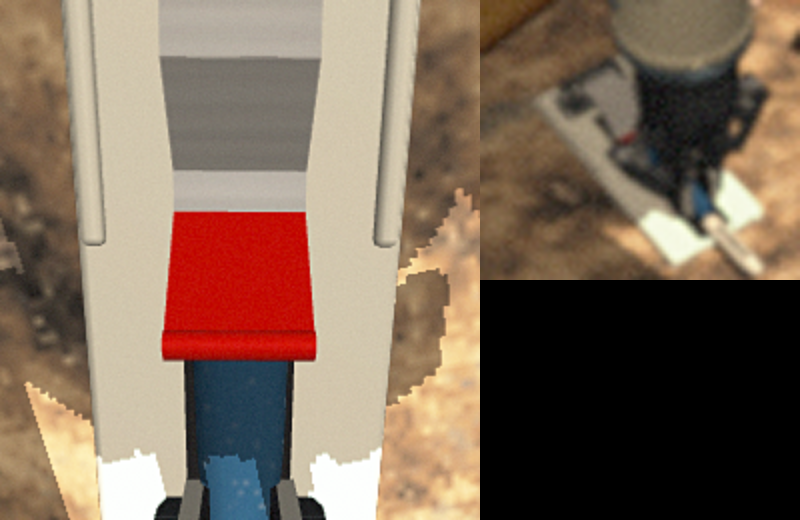

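The crop shows the handle going in centred beneath the red lip (lip edge at about (240,345)), with low force. Pushing the rest of the way.

{"fn": "jog_arm", "kwargs": {
  "increments": [
    [[5,0,0,0,0,0,1],[5,0,0,0,0,0,1],[5,0,0,0,0,0,1],[5,0,0,0,0,0,1],[0,0,0,0,0,0,1]]
  ]
}}

```text
time_s: 8.9
position: [0.5507, 0.0809, 0.0159]
tool_rot: [-0.0, 0.995, -0.099, 0.001]
contact_force: [1.9, -0.7, -1.6]
width: 0.0164
finger_force: 77.7
```

{"fn": "jog_arm", "kwargs": {
  "increments": [
    [[0,0,1,0,0,0,1],[0,0,0,0,0,0,1],[0,0,0,0,0,0,0.4],[0,0,0,0,0,0,0],[0,0,0,0,0,0,0]]
  ],
  "squeeze": 20
}}

```text
time_s: 9.52
position: [0.5495, 0.0811, 0.0147]
tool_rot: [0.0, 0.995, -0.099, -0.0]
contact_force: [-0.3, -0.2, -0.0]
width: 0.0427
finger_force: 0.0
```

{"fn": "jog_arm", "kwargs": {
  "increments": [
    [[0,0,0,0,0,0,-0.5],[0,0,0,0,0,0,-0.5],[0,0,0,0,0,0,-0.5],[0,0,0,0,0,0,-0.5]]
  ]
}}

```text
time_s: 10.02
position: [0.5496, 0.0811, 0.0148]
tool_rot: [-0.0, 0.995, -0.099, -0.0]
contact_force: [-0.5, -0.5, -0.2]
width: 0.0642
finger_force: 0.0
```

{"fn": "jog_arm", "kwargs": {
  "increments": [
    [[0,0,-10,0,0,0,-0.5],[0,0,-25,0,0,0,-0.5],[-10,0,-40,0,0,0,-0.5],[-20,0,-40,0,0,0,-0.5],[-20,0,-40,0,0,0,-0.5]]
  ]
}}

```text
time_s: 10.65
position: [0.4999, 0.091, 0.1716]
tool_rot: [-0.0, 0.995, -0.099, 0.0]
contact_force: [-0.1, 0.3, 0.4]
width: 0.0643
finger_force: 0.0
```

{"fn": "jog_arm", "kwargs": {
  "increments": [
    [[-20,0,0,0,0,0,-0.5],[0,0,0,0,0,0,-0.5]]
  ]
}}

```text
time_s: 10.9
position: [0.48, 0.0951, 0.1707]
tool_rot: [-0.0, 0.995, -0.099, 0.0]
contact_force: [-0.3, 0.2, -0.1]
width: 0.0642
finger_force: 0.0
```

Run:
```python
from h import *
s=env.observe();print(s['position'],s['tool_rot'],s['contact_force'])
z=snap('wrist','w6')
```

```text
[0.48001678 0.09506653 0.17073845] [-7.20549186e-05  9.95101765e-01 -9.88554472e-02  2.69963656e-04] [-0.27176059  0.18195631 -0.11099522]
```

View pics/w6.png

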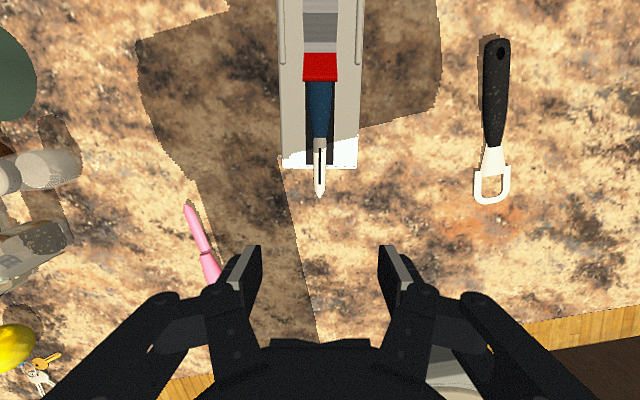

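The peeler is clamped under the red lip. The blade points straight out of the front with its tip at (320,197), and the front edge of the rest is at row 167. I'll do a numeric check before handing in.

Run:
```python
from h import *
z=load('w6')
Rt=Ro.from_quat(np.roll([0,.9951,-.09886,0],-1)).as_matrix(); t=np.array([.48002,.09507,.17074])
T=lambda p,h:(rayz(z,p,h)-t)@Rt*1000
print('front',T([[282,167],[357,167]],.01),'tip',T([[320,197]],.02),'lipend',T([[320,81]],.05))
for v in (86,95,105,115,125,135,145,155,165,175,185,192):
  q=world(z,[[u,v] for u in (317,319,321,323)]); print(v,((np.median(q,0)-t)@Rt*1000)[0].round(1),(np.median(q[:,2])*1000).round(1))
for v in (86,110,130): 
  r=z['im'][v].astype(int); m=[u for u in range(300,342) if r[u,2]>r[u,0]+15]; print(v,T([[np.mean([min(m),max(m)]),v]],.025))
```

```text
front [[ 18.3349989  -41.23194077 160.74      ]
 [ 18.36105441  41.61595106 160.74      ]] tip [[-13.24716893   0.75144886 150.74      ]] lipend [[102.40124879   0.58971329 120.74      ]]
86 100.2 25.9
95 92.1 26.8
105 82.9 26.9
115 73.5 25.9
125 63.9 26.7
135 54.2 25.4
145 43.5 19.6
155 33.1 20.3
165 22.6 21.0
175 11.8 21.0
185 0.8 20.8
192 -7.2 21.1
86 [[100.36008208   0.15751492 145.74      ]]
110 [[ 78.24356215   0.16540874 145.74      ]]
130 [[ 58.99228065   0.1722782  145.74      ]]
```

```bash
python3 -c "
from workcell import env
print(env.close_job())"
```

```text
the job is handed in; nothing more can be done
None
```

The blue-handled peeler is clamped in the rest and the job is handed in: it lies flat under the sprung arm, its middle at about x = -47 mm (asked: -48 mm), its blade straight out of the front; the gripper let go and moved clear, and the bottle opener was not touched.

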